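# Strip the mounting stud

### The arm

A 7-joint arm with a two-finger parallel gripper is mounted at the origin on a cart in front of the work surface, level with it; the furniture and walls round the work are solid. World frame = base frame: x ahead of the robot, y to its left, z up, the work surface at z = 0. Lengths are in mm, angles in rad, forces in N, time in s.
With the tool pointing down it reaches from about 350 to 900 mm from the base axis. Payload 7.2 kg.
Tool frame: the origin (TCP) lies at the very end of the fingers, on their centre line; the grasp point (between the pads) lies 19 mm behind it; z points along the fingers, y is the line along which they close (so a half turn about z gives the same grasp; the last joint's range is limited). The gripper opens to 88 mm and grips with 3 to 60 N. Pads are 20 mm wide; open, the fingers measure 115 mm over their backs; the gripper's body (75 mm by 178 mm) begins 61 mm behind the grasp point.
Start: joints at [-1.418, 0.411, -0.013, 1.596, 0.006, 1.134, -0.082], TCP at [136.891, 609.828, 200.153] pointing down, gripper open.
Joint ranges: [-2.95, 2.95], [-0.29, 1.99], [-1.47, 1.44], [0.14, 2.54], [-1.03, 4.17], [0.13, 1.85], [-2.86, 2.86]. Speed limits (rad/s): [2.39, 2.39, 3.01, 3.01, 3.14, 3.14, 3.14].

### API

Orientations are given as a 3x3 rotation matrix whose columns are the frame's x, y, z axes.
In Python, from cell import sensors, read_camera, camera_model, order, boxes_of, landmark_of gives the robot as it stands. The module is installed in compiled form; this text tells all that it offers.
- The arm moves only by the shell command python3 -m jog 'ROWS' [OPENING] [FORCE]. ROWS is text: rows parted by semicolons, each of 6 numbers parted by spaces: the shift along the tool's x, y, z in units of 40 mm (1.0 is 40 mm), then the turn, a rotation vector about the tool's x, y, z in units of 0.1 rad (1.0 is 0.1 rad). In form: dx dy dz rx ry rz; .... A call has 1 to 8 rows; each row shifts and turns the commanded pose from where the row before left it, along the tool's axes as they then stand; what a row does not reach is not made up. A row lasts 1/12 s, in which the tool goes at most 41.7 mm and 7.16 degrees, less where a joint would pass 70% of its speed; a pose out of reach is approached as far as the arm can. A call with a number of a shift or a turn outside -1 to 1 is refused whole. A call with a gripper value outside its range is refused whole. OPENING is the opening, from 0 (shut) to 1 (fully open), set as the call begins (- or left out, the last holds). The fingers move at their own pace and stop on an object; FORCE is the grip in N (left out, the last holds). Time passes only in rows, so rows that do not move let the fingers close. It gives the time, the measured TCP pose, the force, the opening and the grip force at its end, in the units of the state.
- sensors.get_state(): the state, without advancing time (a new reading comes with each control period).
- read_camera(name): name is "side" or "top"; returns (picture, depth): 400x640x3 uint8, red, green, blue; 400x640 float32, mm along the optical axis (not along the pixel's ray), 0 where there is no reading.
- camera_model(name): a dict with "camera_matrix" (3x3 intrinsics, pixels), "extrinsics" (4x4, takes a point from camera to world coordinates). Camera axes: x right, y up, looking along -z (the intrinsics and any distortion apply to the point x, -y, -z); pixel columns grow to the right and rows downward; lengths in mm; the calibration is good to about 2 mm. A picture is of the moment at which its call begins. camera_model takes no time and is no camera call.
- order.job_done(): hands the job in; it is judged then, once.
Trained networks look in the newest picture that a camera, given by its name, has taken for a name from the list of things; names that differ only in an ending like _2 or _b are one class to them, and where a whole thing is asked for, a point or a joint stands for the part that bears it (a point fixed in the world has none). Each returns a list of dicts, best first, with "conf" (0 to 1); they miss things now and then, are a little off and sometimes report something else, mostly with a low value. They report only what shows in the picture. A call takes as long as a camera call. They do not tell look-alikes from the thing itself.
- boxes_of(camera, name): "uv" ([column, row] in pixels, amid what is visible of it).
- landmark_of(camera, name): "uv" ([column, row] in pixels: a listed point, or the origin of a listed thing).
The state is a dict: "time_s": time; "joint_pos": joint angles; "qd": joint speeds; "joint_torque": joint torques, N m; "eef_pos": TCP position; "orientation": TCP orientation; "wrist_force": force on the tool from outside, world axes, zero at the start; "torque": the same for the moment, N m; "width": finger opening in mm; "gripper_force": force on a finger pad.
Only numpy, scipy, OpenCV 4.12 (cv2) and the standard library are available. Lean on these libraries where they do the work, as an engineer would, in place of code of your own. Each camera call takes 0.05 s, during which the arm holds its last target. There are 200 camera calls.

### The job

Take apart the stack with the red wing nut: lift off the red wing nut first, then the brass spacer, then the aluminium bracket, one at a time, leaving what is below in its place until its turn. Set each one down in the blue tray before taking the next, without dropping it, right way up and side by side on the tray's floor.

Things in the scene. Friction and masses are not known exactly. Their poses are not given: they have to be found in the camera images.
- wing_nut: Red slip-on wing nut, unthreaded: lifts straight off. Hub 30 mm dia, 20 high, bore 14; two wings 9 thick along its x, 64 mm tip to tip, 7 to 30 above its underside. Origin: centre of underside, z up. About 40 g. Grip the hub across the wings (along its y). Starts on the spacer, underside at z 64 mm. A like stack with a black nut, fixed, 95 mm high, is 130 mm or more away, not part of the job.
- spacer: Brass spacer tube, 24 mm outer (thinner than the nut's hub) diameter, 14 mm bore, 24 mm high, about 70 g. Origin: centre of its underside, z along the tube, up. Starts on the bracket under the red wing nut, its underside at z 40 mm, loose over the stud: a plain fixed steel pin of 10 mm diameter, top at z 78 mm.
- bracket: Aluminium bridge bracket, 100 (its x) x 40 (its y) x 30 mm, about 120 g: plate 12 mm thick (18 to 30 above its underside) on two end feet 10 mm thick; 15 mm middle hole, loose over the stud. Origin: centre of its underside, on the stud's axis within 3 mm; z up. Its feet start on a fixed steel base plate 130 x 70 mm, top at z 10 mm. Grip across its 40 mm width.
- tray: Open blue plastic tray, fixed on the bench: 180 mm (its x) x 210 mm (its y) outside, 16 mm high, walls 4 mm thick. Origin: centre of its underside; the inside floor is 4 mm above it. Empty at the start. A test jig stands between it and the stacks, lower than 0.15 m; a shelf behind overhangs from x = 0.72 m, at z 0.27 to 0.32 m.
There are look-alikes about, which are no part of the job. Of the things that look like the bracket, the larger one is meant.

How it is judged:
By the outcome, as a careful person would: the job done as asked, in the order asked, and still so for the second after the job is handed in, with the robot touching nothing.
It also fails if it takes over 72 s, if anything falls off the work surface, if the arm or the gripper's body presses on something with over 40 N, if the wrist force passes 120 N, or if a joint passes its speed limit or range.

## Working session

There is one attempt and no reset: what is moved stays moved. The work goes in short steps, Python scripts to look and compute and a shell command to move; the robot and the scene stay as the last step left them, time stands still between calls to the robot, and variables do not carry over. Pictures are saved under pics/ and viewed, at most 10 in all, crops included, and the job is handed in when it is done.

```bash
mkdir -p pics
cat > h.py <<'E'
import numpy as np, cv2
from cell import sensors, read_camera, camera_model, order, boxes_of, landmark_of
def world(cam,uv,depth=None,z=None):
    m=camera_model(cam);K=np.array(m["camera_matrix"]);E=np.array(m["extrinsics"])
    r=np.linalg.inv(K)@np.array([uv[0],uv[1],1.]);d=np.array([r[0],-r[1],-1.])
    if depth is None:
        dw=E[:3,:3]@d;t=(z-E[2,3])/dw[2];return E[:3,3]+t*dw
    return E[:3,:3]@(d*depth)+E[:3,3]
E
python3 - <<'E'
from h import *
print(sensors.get_state())
for c in("top","side"):
    p,d=read_camera(c);np.save(f"pics/{c}_d.npy",d);cv2.imwrite(f"pics/{c}0.png",p[:,:,::-1])
    print(c,camera_model(c))
    for n in("wing_nut","spacer","bracket","tray"):
        for f in(boxes_of,landmark_of):
            for o in f(c,n):
                u=np.round(o["uv"]).astype(int);v=d[min(max(u[1],0),399),min(max(u[0],0),639)]
                print(c,n,f.__name__[:3],u,round(o["conf"],2),world(c,o["uv"],v).round() if v else None)
E
```

```text
{'time_s': 0.0, 'joint_pos': array([-1.41820381,  0.41189179, -0.01271076,  1.59703823,  0.00561806,
        1.13427351, -0.08221637]), 'qd': array([-8.90883422e-04,  7.16025141e-04,  1.33163740e-03,  1.60969611e-05,
        1.29727887e-03, -3.87027022e-06, -2.46326847e-04]), 'joint_torque': array([ 9.47689950e-04, -5.87964320e+01,  6.42258581e-01, -2.91066939e+01,
       -5.37777145e-02,  1.83165155e-02,  1.58578923e-04]), 'eef_pos': array([136.81034784, 609.2977405 , 199.31654045]), 'orientation': array([[-9.75727432e-01,  2.18988425e-01, -2.18624458e-04],
       [ 2.18988497e-01,  9.75726194e-01, -1.55993097e-03],
       [-1.28289216e-04, -1.56994368e-03, -9.99998759e-01]]), 'wrist_force': array([-0.05359209, -0.1498522 , -0.04199349]), 'torque': array([ 0.01808516,  0.00870058, -0.00114259]), 'gripper_force': 0.0, 'width': 87.47496377182922}
top {'camera_matrix': array([[382.81884524,   0.        , 313.41245296],
       [  0.        , 382.81884524, 197.46577557],
       [  0.        ,   0.        ,   1.        ]]), 'extrinsics': array([[ 4.84131953e-03,  9.90715366e-01, -1.358662
[... 1029 characters left out ...]
   -9.31051388e+02],
       [-1.78316162e-02,  8.59988882e-01,  5.10001134e-01,
         6.50583373e+02],
       [ 0.00000000e+00,  0.00000000e+00,  0.00000000e+00,
         1.00000000e+00]])}
side wing_nut cal [341 230] 0.64 [ 465. -199.   86.]
side wing_nut cal [340 235] 0.61 [ 461. -202.   75.]
side spacer cal [339 243] 0.43 [ 460. -199.   50.]
side spacer cal [339 245] 0.41 [ 461. -200.   45.]
side bracket cal [421 277] 0.74 [ 576. -361.   23.]
side bracket cal [338 250] 0.56 [ 454. -206.   38.]
side bracket cal [420 281] 0.92 [ 569. -369.   19.]
side bracket cal [339 255] 0.76 [ 463. -195.   10.]
side tray cal [255 170] 0.77 [447. 356.   3.]
side tray cal [257 175] 0.55 [438. 314.   5.]
```

Run:
```python
import cv2,numpy as np
t=cv2.imread("pics/top0.png")
cv2.imwrite("pics/c1.png",cv2.resize(t[140:280,310:480],None,fx=4,fy=4,interpolation=2)[:600])
```

```text
(no output)
```

View pics/top0.png

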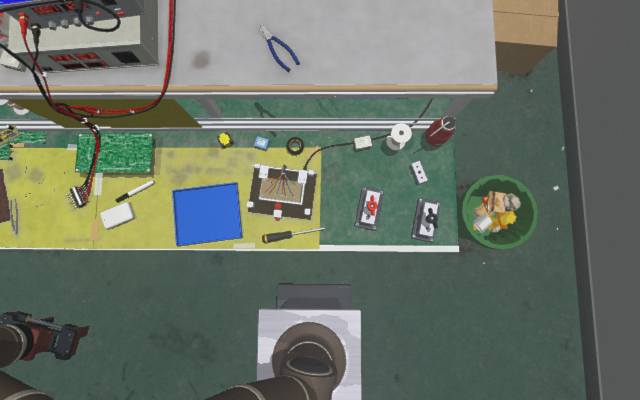

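View pics/side0.png

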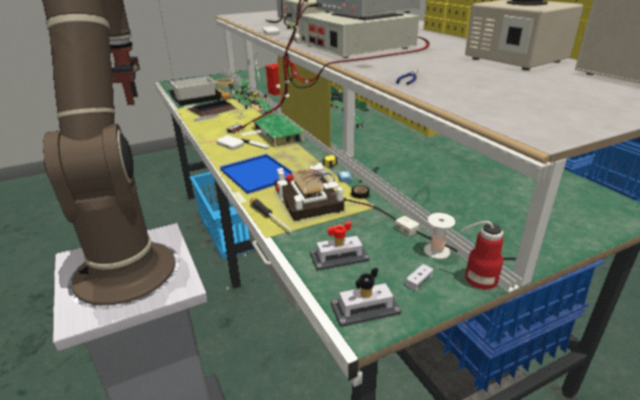

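View pics/c1.png

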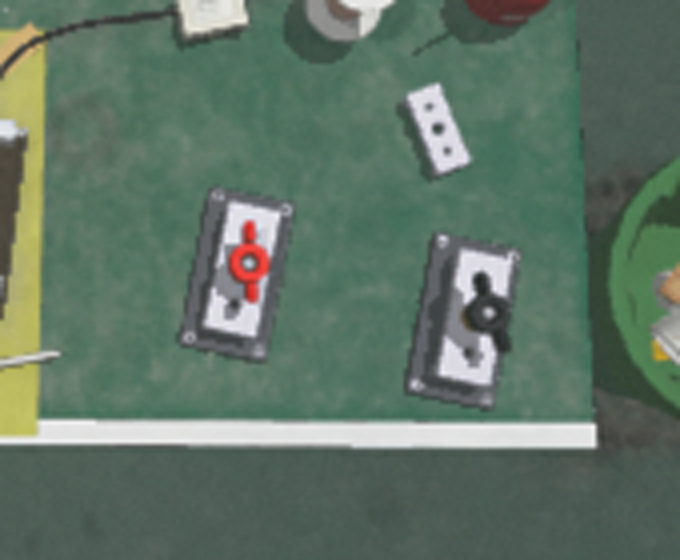

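The top picture shows three candidates: the red-nut stack at (370,208), the black-nut stack at (428,220), and a small loose plate at (419,171). The red-nut stack matches the description, and the crop confirms it. The jig is at (283,190) and the tray at (207,214).

```bash
cat > m.py <<'E'
from h import *
def mask_pts(cam,p,pred,roi,z):
    m=pred(cv2.cvtColor(p,cv2.COLOR_RGB2HSV).astype(int));k=np.zeros_like(m);a,b,c,d=roi;k[b:d,a:c]=1
    n,l,s,_=cv2.connectedComponentsWithStats((m&k).astype(np.uint8));i=1+np.argmax(s[1:,4])
    v,u=np.nonzero(l==i);return np.array([world(cam,(x,y),z=z)[:2] for x,y in zip(u,v)])
def rect(P):
    (c,s,a)=cv2.minAreaRect(P.astype(np.float32));return np.round(c,1),np.round(s,1),round(a,1)
red=lambda h:((h[...,0]<8)|(h[...,0]>172))&(h[...,1]>150)&(h[...,2]>80)
white=lambda h:(h[...,1]<40)&(h[...,2]>170)
blue=lambda h:(h[...,0]>100)&(h[...,0]<130)&(h[...,1]>150)
plate=lambda h:(h[...,1]<60)
E
python3 - <<'E'
from m import *
from cell import *
for c,rb,rt in(("top",(350,180,390,240),(160,170,250,260)),("side",(305,215,375,275),(210,140,300,200))):
    p=cv2.imread(f"pics/{c}0.png")[:,:,::-1];d=np.load(f"pics/{c}_d.npy")
    P=mask_pts(c,p,red,rb,89);x=P-P.mean(0);w,v=np.linalg.eigh(x.T@x)
    print(c,"nut",len(P),rect(P),P.mean(0).round(1),"axis",np.degrees(np.arctan2(*v[::-1,1])))
    print("bracket",rect(mask_pts(c,p,white,rb,40)))
    print("plate",rect(mask_pts(c,p,plate,rb,10)))
    print("tray",rect(mask_pts(c,p,blue,rt,10)))
E
```

```text
top nut 74 (array([ 467.9, -188.4]), array([23.8, 54.1]), 89.2) [ 467.3 -188.2] axis -179.2348770909821
bracket (array([ 491.6, -194.3]), array([39.2, 52.1]), 77.3)
plate (array([ 452.6, -180.9]), array([ 95.1, 173.3]), 83.2)Traceback (most recent call last):
  File "<stdin>", line 9, in <module>
  File "m.py", line 5, in mask_pts
    v,u=np.nonzero(l==i);return np.array([world(cam,(x,y),z=z)[:2] for x,y in zip(u,v)])
                                          ~~~~~^^^^^^^^^^^^^^^
  File "h.py", line 4, in world
    m=camera_model(cam);K=np.array(m["camera_matrix"]);E=np.array(m["extrinsics"])
ValueError: time passes only in moves, steps and waits
```

```bash
python3 - <<'E'
s=open('h.py').read()
s=s.replace('def world','CM={}\ndef cmod(c):\n    if c not in CM: CM[c]=camera_model(c)\n    return CM[c]\ndef world').replace('m=camera_model(cam)','m=cmod(cam)')
open('h.py','w').write(s)
E
python3 - <<'E'
from m import *
for c,rb,rt in(("top",(350,180,390,240),(160,170,250,260)),("side",(305,215,375,275),(210,140,300,200))):
    p=cv2.imread(f"pics/{c}0.png")[:,:,::-1]
    P=mask_pts(c,p,red,rb,89);x=P-P.mean(0);w,v=np.linalg.eigh(x.T@x)
    print(c,"nut",len(P),rect(P),P.mean(0).round(1),"axis",np.degrees(np.arctan2(*v[::-1,1])))
    # bracket: all white comps
    h=cv2.cvtColor(p,cv2.COLOR_RGB2HSV).astype(int);m=white(h);a,b,cc,dd=rb;v,u=np.nonzero(m[b:dd,a:cc])
    print("bracket",rect(np.array([world(c,(i+a,j+b),z=40)[:2] for i,j in zip(u,v)])))
    print("tray",rect(mask_pts(c,p,blue,rt,10)))
s=sensors.get_state();print(s["time_s"])
E
```

```text
top nut 74 (array([ 467.9, -188.4]), array([23.8, 54.1]), 89.2) [ 467.3 -188.2] axis -179.2348770909821
bracket (array([ 463.8, -187.3]), array([ 48.6, 121.5]), 71.1)
tray (array([449.1, 331.6]), array([178.7, 209.3]), 7.3)
side nut 226 (array([ 460.1, -196. ]), array([70.5, 44.9]), 39.8) [ 458.7 -202.5] axis -152.550967887773
bracket (array([ 466.8, -189.1]), array([ 42.9, 101.8]), 77.7)
tray (array([445.7, 327.7]), array([178.1, 213.3]), 7.2)
0.9
```

```bash
cat > go.py <<'E'
# usage: go.py x y z [yaw of tool y, deg]: prints the turn, then the shift in tool units after that turn
import sys;from h import *
a=list(map(float,sys.argv[1:]));s=sensors.get_state();R=s["orientation"];p=s["eef_pos"]
yaw=np.degrees(np.arctan2(R[1,1],R[0,1]));t=a[3] if len(a)>3 else yaw
th=np.radians(t);Rg=np.array([[-np.sin(th),np.cos(th),0],[np.cos(th),np.sin(th),0],[0,0,-1]]);Rg[:,0]=np.cross(Rg[:,1],Rg[:,2])
rv=cv2.Rodrigues(R.T@Rg)[0].ravel()
print("t",round(s["time_s"],2),"p",p.round(1),"yaw",yaw.round(1),"w",round(s["width"],1),"F",s["wrist_force"].round(1),"gf",round(s["gripper_force"],1))
print("turn",(rv/0.1).round(2),"shift",(Rg.T@(np.array(a[:3])-p)/40).round(2))
E
python3 - <<'E'
from h import *
d=np.load("pics/top_d.npy");v,u=np.mgrid[155:225,240:330]
P=np.array([world("top",(x,y),d[y,x]) for x,y in zip(u.ravel(),v.ravel()) if d[y,x]>0])
for z in(25,60,85,110):
    Q=P[P[:,2]>z]
    if len(Q):print(z,len(Q),Q.min(0).round(),Q.max(0).round())
E
python3 go.py 340 300 220 90
```

```text
25 3111 [424. -21.  25.] [601. 193. 101.]
60 1404 [424. -21.  60.] [600. 189. 101.]
85 148 [454.  42.  85.] [575. 133. 101.]
t 0.9 p [136.9 609.8 200.2] yaw 77.3 w 87.9 F [ 1.  -0.  -0.2] gf 0.0
turn [ 0.    0.   -2.21] shift [-5.08 -7.75 -0.5 ]
```

```bash
python3 -m jog '-.5 -.9 -.1 0 0 -1; -.6 -.8 -.1 0 0 -1; -.6 -.8 -.1 0 0 -.21; -.6 -.8 -.1 0 0 0; -.6 -.8 -.1 0 0 0; -.6 -.8 0 0 0 0; -.6 -.8 0 0 0 0; -.6 -.8 0 0 0 0' 0.8 20; python3 go.py 467 -188 180 90
```

```text
time_s: 1.57
eef_pos: [312.7, 341.6, 220.6]
orientation: [[-1.0, -0.0, 0.001], [-0.0, 1.0, 0.001], [-0.001, 0.001, -1.0]]
wrist_force: [0.7, -0.1, -0.7]
width: 69.8
gripper_force: 0.0
t 1.57 p [312.7 341.6 220.6] yaw 90.0 w 69.8 F [ 0.7 -0.1 -0.7] gf 0.0
turn [0.01 0.01 0.  ] shift [ -3.86 -13.24   1.01]
```

```bash
python3 -m jog '-.1 -.95 0 0 0 0; -.1 -.95 0 0 0 0; -.2 -.95 0 0 0 0; -.3 -.95 0 0 0 0; -.3 -.95 0 0 0 0; -.3 -.95 0 0 0 0; -.3 -.95 0 0 0 0; -.3 -.95 0 0 0 0'; python3 -m jog '-.3 -.95 0 0 0 0; -.3 -.95 .1 0 0 0; -.3 -.95 .2 0 0 0; -.3 -.9 .2 0 0 0; -.3 -.9 .2 0 0 0; 0 0 .2 0 0 0; 0 0 0 0 0 0; 0 0 0 0 0 0'; python3 go.py 467 -188 67 90
python3 - <<'E'
from h import *
ims=[]
for c in("top","side"):
    p,d=read_camera(c);np.save(f"pics/{c}_d1.npy",d);cv2.imwrite(f"pics/{c}1.png",p[:,:,::-1])
    (u,v)=(370,208) if c=="top" else (340,240);ims.append(cv2.resize(p[v-50:v+50,u-65:u+65,::-1],None,fx=3,fy=3,interpolation=2))
cv2.imwrite("pics/c2.png",np.hstack(ims))
E
```

```text
time_s: 2.23
eef_pos: [388.2, 37.3, 220.6]
orientation: [[-1.0, -0.0, 0.001], [-0.0, 1.0, 0.001], [-0.001, 0.001, -1.0]]
wrist_force: [0.7, 1.0, -0.1]
width: 70.2
gripper_force: 0.0
time_s: 2.9
eef_pos: [447.4, -146.5, 183.8]
orientation: [[-1.0, 0.0, -0.002], [0.0, 1.0, 0.0], [0.002, 0.0, -1.0]]
wrist_force: [0.7, 1.0, -1.0]
width: 70.3
gripper_force: 0.0
t 2.9 p [ 447.4 -146.5  183.8] yaw 90.0 w 70.3 F [ 0.7  1.  -1. ] gf 0.0
turn [ 0.   -0.02 -0.  ] shift [-0.49 -1.04  2.92]
```

View pics/c2.png

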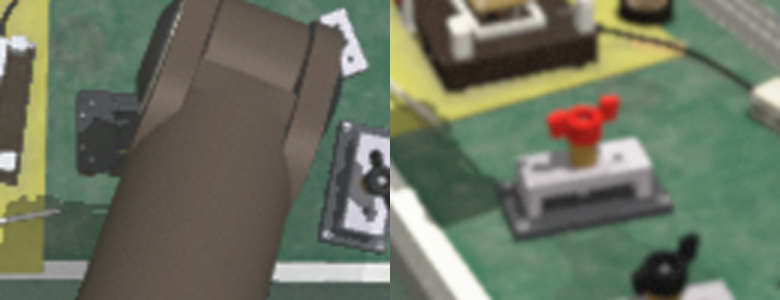

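The left half shows the arm hiding the stack from the top camera. The right half shows the red nut untouched, ring centre near full-picture (339,228) in the side camera.

```bash
python3 - <<'E'
from h import *
print(world("top",(372.0,205.5),z=84).round(1),world("side",(339.3,228.3),z=84).round(1),world("side",(339.3,243),z=47).round(1))
# side wing tips
print(world("side",(275+(610-390)/3,190+103/3),z=92).round(),world("side",(275+(562-390)/3,190+124/3),z=92).round())
for c,uv in(("top",(372,206)),("side",(339,228))):
    M=cmod(c);P=np.array([466,-189,84.]);E=np.array(M["extrinsics"]);q=np.linalg.inv(E)@np.r_[P,1];K=M["camera_matrix"];print(c,K[0,0]*q[0]/-q[2]+K[0,2],K[1,2]-K[1,1]*q[1]/-q[2])
E
python3 go.py 466 -190 67 90
```

```text
[ 466.9 -189.1   84. ] [ 466.7 -189.8   84. ] [ 463.5 -195.7   47. ]
[ 487. -196.   92.] [ 441. -204.   92.]
top 371.98599749715 205.79367252610965
side 338.8854888615907 228.2065718073858
t 3.0 p [ 448.  -145.6  184.4] yaw 90.1 w 70.2 F [ 0.  -0.   0.4] gf 0.0
turn [0.01 0.   0.02] shift [-0.45 -1.11  2.94]
```

```bash
python3 -m jog '-.23 -.55 .3 0 0 0; -.23 -.55 .3 0 0 0; 0 0 .5 0 0 0; 0 0 .4 0 0 0; 0 0 0 0 0 0; 0 0 0 0 0 0'; python3 go.py 466.5 -189.5 67 90
```

```text
time_s: 3.5
eef_pos: [466.2, -189.6, 124.4]
orientation: [[-1.0, -0.002, -0.001], [-0.002, 1.0, 0.001], [0.001, 0.001, -1.0]]
wrist_force: [-1.0, -0.3, 0.2]
width: 70.7
gripper_force: 0.0
t 3.5 p [ 466.2 -189.6  124.4] yaw 90.1 w 70.7 F [-1.  -0.3  0.2] gf 0.0
turn [ 0.01 -0.01  0.02] shift [-0.01  0.    1.43]
```

```bash
python3 -m jog '0 0 .5 0 0 0; 0 0 .5 0 0 0; 0 0 .43 0 0 0; 0 0 0 0 0 0'; python3 -m jog '0 0 0 0 0 0; 0 0 0 0 0 0; 0 0 0 0 0 0; 0 0 0 0 0 0; 0 0 0 0 0 0; 0 0 0 0 0 0; 0 0 0 0 0 0; 0 0 0 0 0 0' 0.2 20;  python3 go.py 466.5 -189.5 67 90
```

```text
time_s: 3.83
eef_pos: [465.8, -189.2, 66.0]
orientation: [[-1.0, -0.002, -0.002], [-0.002, 1.0, 0.001], [0.002, 0.001, -1.0]]
wrist_force: [-0.1, 0.7, -0.4]
width: 70.0
gripper_force: 0.0
time_s: 4.5
eef_pos: [466.4, -190.8, 67.0]
orientation: [[-1.0, -0.0, 0.0], [-0.0, 1.0, 0.0], [-0.0, 0.0, -1.0]]
wrist_force: [-0.1, -0.1, 1.0]
width: 20.6
gripper_force: 0.0
t 4.5 p [ 466.4 -190.8   67. ] yaw 90.0 w 20.6 F [-0.1 -0.1  1. ] gf 0.0
turn [0. 0. 0.] shift [-0.    0.03  0.  ]
```

Run:
```python
from h import *
p,d=read_camera("side");np.save("pics/side_d2.npy",d)
cv2.imwrite("pics/c3.png",cv2.resize(p[150:290,260:420,::-1],None,fx=4,fy=4,interpolation=2))
print(sensors.get_state()["width"],sensors.get_state()["gripper_force"])
```

```text
18.497236106986836 0.0
```

View pics/c3.png

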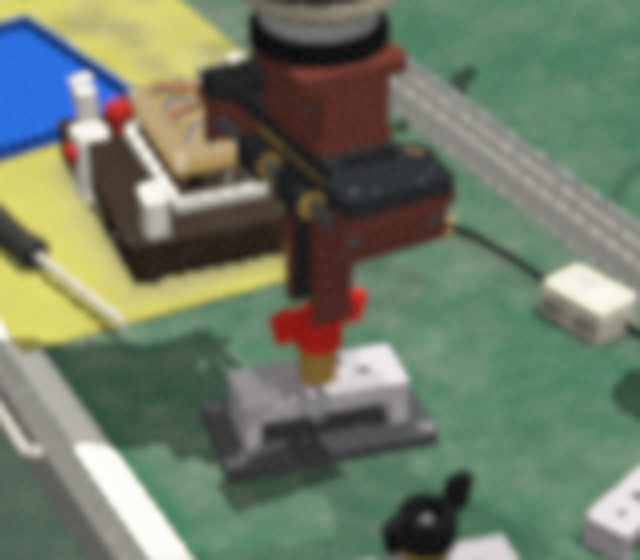

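The side crop shows the near finger ending around crop (330,320), i.e. full picture (342,230), just above the nut's hub. The nut and spacer are still in place, and the fingers closed without touching the hub. I'll check the fingertip height using depth.

```bash
python3 - <<'E'
from h import *
d=np.load("pics/side_d2.npy")
for v in range(215,248,2):
    print(v,[ (world("side",(u,v),d[v,u]).round().astype(int).tolist() if d[v,u] else None) for u in(334,339,343,346)])
E
python3 go.py 466.5 -189.5 67 90
```

```text
215 [[458, -181, 118], [455, -209, 135], [463, -213, 134], [437, -271, 174]]
217 [[458, -181, 113], [455, -209, 129], [464, -212, 128], [472, -211, 125]]
219 [[458, -180, 107], [453, -213, 127], [464, -211, 122], [472, -210, 119]]
221 [[458, -181, 102], [455, -210, 119], [466, -208, 115], [475, -206, 111]]
223 [[457, -182, 97], [453, -212, 115], [465, -210, 111], [473, -209, 108]]
225 [[521, -62, 2], [454, -211, 109], [465, -210, 106], [474, -208, 102]]
227 [[457, -182, 86], [454, -210, 103], [466, -207, 98], [472, -211, 98]]
229 [[450, -195, 91], [454, -211, 99], [465, -210, 95], [483, -193, 79]]
231 [[451, -194, 84], [460, -201, 85], [467, -206, 86], [535, -104, 3]]
233 [[450, -194, 79], [460, -201, 80], [470, -202, 77], [531, -109, 1]]
235 [[451, -192, 71], [460, -201, 74], [470, -201, 71], [526, -119, 3]]
237 [[494, -112, 3], [460, -200, 68], [469, -203, 67], [493, -176, 42]]
239 [[464, -169, 42], [462, -197, 60], [472, -199, 58], [489, -182, 41]]
241 [[461, -175, 40], [462, -198, 55], [471, -201, 54], [485, -190, 42]]
243 [[456, -184, 42], [461, -199, 50], [471, -200, 48], [481, -197, 42]]
245 [[453, -190, 41], [461, -198, 44], [471, -201, 42], [476, -205, 43]]
247 [[448, -197, 42], [458, -204, 43], [468, -206, 40], [473, -211, 42]]
t 4.55 p [ 466.3 -190.8   67. ] yaw 90.0 w 18.5 F [0.3 0.  0.6] gf 0.0
turn [ 0. -0.  0.] shift [-0.    0.03 -0.  ]
```

The fingers really end about 25 mm above the reported TCP (z about 92 against 67), though x and y agree. I'll open, go lower in steps, and re-measure the tip.

```bash
python3 -m jog '0 0 0 0 0 0; 0 0 0 0 0 0; 0 0 0 0 0 0; 0 0 0 0 0 0; 0 0 0 0 0 0; 0 0 0 0 0 0; 0 .03 .25 0 0 0; 0 0 .2 0 0 0' 0.75 20;python3 -m jog '0 0 0 0 0 0;0 0 0 0 0 0'
cat > tip.py <<'E'
from h import *
s=sensors.get_state();p,d=read_camera("side");R=s["orientation"];t=s["eef_pos"]
v,u=np.mgrid[150:300,260:420]
P=np.array([world("side",(x,y),d[y,x]) for x,y in zip(u.ravel(),v.ravel()) if d[y,x]>0])
L=(P-t)@R
for sgn in(-1,1):
    b=s["width"]/2;y=L[:,1]*sgn
    k=(y>b-2)&(y<b+16)&(abs(L[:,0])<8)&(L[:,2]>-70)&(L[:,2]<60)
    print("finger",sgn,"z bins(-=behind TCP)",np.histogram(L[k,2],bins=range(-70,61,5))[0],np.sort(P[k,2])[:6].round(),np.median(L[k,0]).round(1))
print(t.round(1),s["width"])
E
python3 tip.py
```

```text
time_s: 5.22
eef_pos: [466.6, -189.2, 48.3]
orientation: [[-1.0, -0.001, 0.001], [-0.001, 1.0, 0.0], [-0.001, 0.0, -1.0]]
wrist_force: [0.0, -0.7, -0.6]
width: 65.4
gripper_force: 0.0
time_s: 5.38
eef_pos: [465.7, -189.4, 48.1]
orientation: [[-1.0, -0.0, -0.002], [-0.0, 1.0, 0.0], [0.002, 0.0, -1.0]]
wrist_force: [0.7, -0.0, -0.2]
width: 65.9
gripper_force: 0.0
finger -1 z bins(-=behind TCP) [10 10  8 12 12  9 12 11 10  0  0  0  0  0  0  0  0  0  0  0  1 16 10 30
  0  0] [-0. -0.  0.  0.  0.  0.] 0.0
finger 1 z bins(-=behind TCP) [ 8  5  8 10 11 10 11 10  8  4  0  0  0  0  0  0  0  0  0  0  0  0  0  0
  0  0] [70. 72. 72. 72. 74. 74.] 0.3
[ 465.7 -189.4   48.1] 65.86361857927855
```

```bash
python3 -m jog '0 0 .13 0 0 0; 0 0 0 0 0 0; 0 0 0 0 0 0; 0 0 0 0 0 0; 0 0 0 0 0 0; 0 0 0 0 0 0; 0 0 0 0 0 0; 0 0 0 0 0 0' 0.2 20;python3 -m jog '0 0 0 0 0 0;0 0 0 0 0 0;0 0 0 0 0 0'
```

```text
time_s: 6.1
eef_pos: [466.5, -189.6, 43.9]
orientation: [[-1.0, -0.0, 0.0], [-0.0, 1.0, 0.0], [-0.0, 0.0, -1.0]]
wrist_force: [-0.3, 0.2, 1.5]
width: 28.6
gripper_force: 20.0
time_s: 6.35
eef_pos: [466.5, -189.6, 43.9]
orientation: [[-1.0, -0.0, 0.0], [-0.0, 1.0, 0.0], [-0.0, 0.0, -1.0]]
wrist_force: [-0.4, -0.1, 1.6]
width: 28.5
gripper_force: 20.0
```

```bash
python3 -m jog '0 0 -.2 0 0 0; 0 0 -.5 0 0 0; 0 0 -.8 0 0 0; 0 0 -.9 0 0 0; 0 0 -.9 0 0 0; 0 0 -.6 0 0 0; 0 0 0 0 0 0';python3 tip.py; python3 go.py 402 385 200 97
```

```text
time_s: 6.93
eef_pos: [468.6, -190.9, 204.9]
orientation: [[-1.0, 0.0, 0.008], [0.0, 1.0, -0.001], [-0.008, -0.001, -1.0]]
wrist_force: [0.8, -0.6, -0.4]
width: 28.8
gripper_force: 20.0
finger -1 z bins(-=behind TCP) [16 14 14 14 11 17 13 15 12  3  0  0  0  0  0  0  0  0  0  0  0  0  0  0
  0  0] [229. 229. 229. 231. 231. 231.] -0.4
finger 1 z bins(-=behind TCP) [11 13 15 11 12  8  0  0  0  0  0  0  0  0  0  0  0  0  0  0  0  0  0  0
  0  0] [246. 246. 247. 247. 248. 248.] 0.9
[ 468.6 -190.9  204.9] 28.78369481090918
t 6.98 p [ 467.7 -190.1  202.4] yaw 90.0 w 28.4 F [-0.1  0.2 -1.3] gf 20.0
turn [-0.    0.05 -1.22] shift [-0.12 14.47  0.06]
```

```bash
python3 -m jog '0 .3 0 0 0 -.6; 0 .6 0 0 0 -.62; 0 .9 0 0 0 0; 0 .9 0 0 0 0; 0 .9 0 0 0 0; 0 .9 0 0 0 0; 0 .9 0 0 0 0; 0 .9 0 0 0 0';python3 -m jog '0 .9 0 0 0 0; 0 .9 0 0 0 0; 0 .9 0 0 0 0; 0 .9 0 0 0 0; 0 .9 0 0 0 0; 0 .9 0 0 0 0; 0 .9 0 0 0 0; 0 .6 0 0 0 0'; python3 go.py 402 385 40 97
```

```text
time_s: 7.65
eef_pos: [437.1, 62.2, 198.7]
orientation: [[-0.993, -0.122, -0.002], [-0.122, 0.993, -0.0], [0.002, -0.0, -1.0]]
wrist_force: [0.5, -0.1, -0.8]
width: 28.6
gripper_force: 20.0
time_s: 8.32
eef_pos: [402.9, 337.8, 198.2]
orientation: [[-0.992, -0.125, -0.002], [-0.125, 0.992, -0.001], [0.002, -0.001, -1.0]]
wrist_force: [-0.3, -0.1, -0.8]
width: 28.9
gripper_force: 20.0
t 8.32 p [402.9 337.8 198.2] yaw 97.2 w 28.9 F [-0.3 -0.1 -0.8] gf 20.0
turn [-0.01 -0.02  0.03] shift [-0.12  1.17  3.95]
```

```bash
python3 -m jog '0 .6 .3 0 0 0; 0 .5 .5 0 0 0; 0 .07 .9 0 0 0; 0 0 .9 0 0 0; 0 0 .8 0 0 0; 0 0 .5 0 0 0; 0 0 0 0 0 0; 0 0 0 0 0 0'
python3 go.py 402 385 -16 97
python3 - <<'E'
from h import *
p,d=read_camera("side")
cv2.imwrite("pics/c4.png",cv2.resize(p[90:210,190:330,::-1],None,fx=4,fy=4,interpolation=2))
E
```

```text
time_s: 8.98
eef_pos: [398.3, 379.8, 42.2]
orientation: [[-0.993, -0.122, -0.003], [-0.122, 0.993, -0.003], [0.003, -0.003, -1.0]]
wrist_force: [0.1, -0.1, -0.3]
width: 28.6
gripper_force: 20.0
t 8.98 p [398.3 379.8  42.2] yaw 97.0 w 28.6 F [ 0.1 -0.1 -0.3] gf 20.0
turn [-0.03 -0.03 -0.  ] shift [-0.11  0.12  1.45]
```

View pics/c4.png

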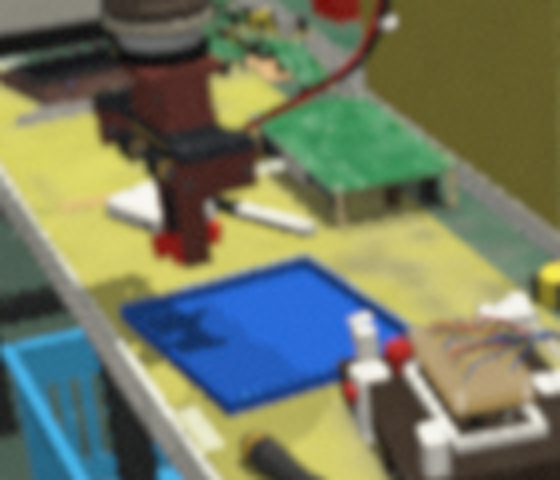

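The nut is held level between the fingers at crop (188,245), above the tray's far-left part.

```bash
python3 -m jog '-.1 .1 .4 0 0 0; 0 0 .4 0 0 0; 0 0 .3 0 0 0; 0 0 .2 0 0 0; 0 0 .08 0 0 0; 0 0 0 0 0 0; 0 0 0 0 0 0'; python3 go.py 402 385 -16 97
```

```text
time_s: 9.62
eef_pos: [403.1, 385.9, -10.8]
orientation: [[-0.993, -0.122, 0.0], [-0.122, 0.993, 0.001], [-0.001, 0.0, -1.0]]
wrist_force: [-0.7, -1.1, -0.2]
width: 28.7
gripper_force: 20.0
t 9.62 p [403.1 385.9 -10.8] yaw 97.0 w 28.7 F [-0.7 -1.1 -0.2] gf 20.0
turn [ 0.    0.01 -0.  ] shift [ 0.03 -0.02  0.13]
```

```bash
for i in 1 2; do python3 -m jog '0 0 .05 0 0 0; 0 0 0 0 0 0; 0 0 0 0 0 0' | egrep 'eef|wrist'; done
```

```text
eef_pos: [402.8, 385.8, -13.1]
wrist_force: [0.3, 0.4, -0.3]
eef_pos: [402.7, 385.6, -15.5]
wrist_force: [0.5, -0.3, -0.3]
```

```bash
for i in 1 2; do python3 -m jog '0 0 .03 0 0 0; 0 0 0 0 0 0; 0 0 0 0 0 0' | egrep 'eef|wrist'; done
```

```text
eef_pos: [402.8, 385.7, -16.1]
wrist_force: [-1.0, -1.1, 6.6]
eef_pos: [402.9, 385.8, -16.4]
wrist_force: [-3.4, -4.1, 15.9]
```

```bash
python3 -m jog '0 0 -.03 0 0 0; 0 0 0 0 0 0; 0 0 0 0 0 0; 0 0 0 0 0 0; 0 0 0 0 0 0' 0.5 20; python3 -m jog '0 0 -.3 0 0 0; 0 0 -.7 0 0 0; 0 0 -.9 0 0 0; 0 0 -.9 0 0 0; 0 -.3 -.9 0 0 0; 0 -.9 -.9 0 0 0; 0 -.9 -.6 0 0 0; 0 -.9 0 0 0 0';  python3 go.py 466 -190 190 80
```

```text
time_s: 11.03
eef_pos: [402.6, 385.5, -16.9]
orientation: [[-0.993, -0.122, -0.0], [-0.122, 0.993, -0.0], [0.0, -0.0, -1.0]]
wrist_force: [-0.3, -0.2, 0.4]
width: 43.7
gripper_force: 0.0
time_s: 11.7
eef_pos: [418.4, 275.0, 189.2]
orientation: [[-0.992, -0.123, 0.006], [-0.123, 0.992, 0.006], [-0.006, 0.005, -1.0]]
wrist_force: [1.4, -0.5, -0.4]
width: 43.9
gripper_force: 0.0
t 11.7 p [418.4 275.  189.2] yaw 97.1 w 43.9 F [ 1.4 -0.5 -0.4] gf 0.0
turn [0.06 0.06 2.98] shift [ -3.19 -11.24  -0.02]
```

```bash
python3 go.py 466 -190 190 97; python3 -m jog '0 -.9 0 0 0 0; 0 -.95 0 0 0 0; 0 -.95 0 0 0 0; 0 -.95 0 0 0 0; 0 -.95 0 0 0 0; 0 -.95 0 0 0 0; 0 -.95 0 0 0 0; 0 -.95 0 0 0 0'; python3 go.py 466 -190 100 97
python3 - <<'E'
from h import *
from m import *
p,d=read_camera("top");cv2.imwrite("pics/top3.png",p[:,:,::-1])
P=mask_pts("top",p,red,(160,170,250,260),25);print(len(P),rect(P))
q,d=read_camera("side");a=cv2.resize(q[130:200,205:305,::-1],None,fx=4,fy=4,interpolation=2)
b=cv2.resize(p[180:250,160:260,::-1],None,fx=4,fy=4,interpolation=2);c=cv2.resize(q[210:280,290:390,::-1],None,fx=4,fy=4,interpolation=2)
cv2.imwrite("pics/c5.png",np.vstack([np.hstack([a,b]),np.hstack([c,c*0])]))
E
```

```text
t 11.7 p [418.4 275.  189.2] yaw 97.1 w 43.9 F [ 1.4 -0.5 -0.4] gf 0.0
turn [0.05 0.06 0.01] shift [  0.24 -11.68  -0.02]
time_s: 12.37
eef_pos: [452.9, -27.3, 184.9]
orientation: [[-0.993, -0.122, 0.001], [-0.122, 0.993, 0.001], [-0.001, 0.001, -1.0]]
wrist_force: [1.4, 0.3, -0.4]
width: 43.8
gripper_force: 0.0
t 12.37 p [452.9 -27.3 184.9] yaw 97.0 w 43.8 F [ 1.4  0.3 -0.4] gf 0.0
turn [ 0.01  0.01 -0.  ] shift [ 0.17 -4.08  2.12]
81 (array([404.2, 383.3]), array([57.1, 25.4]), 2.8)
```

View pics/c5.png

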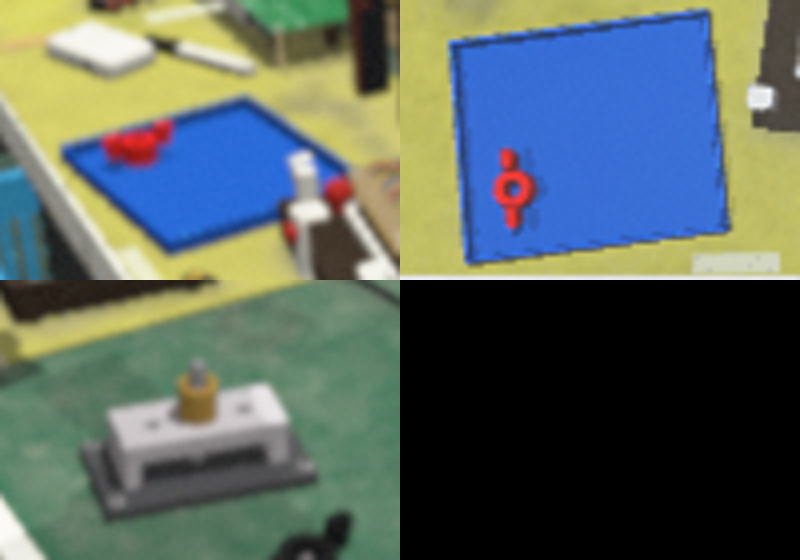

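The nut stands upright in the tray at crop (513,188). The spacer and bracket are still on the stud, with the spacer top at crop (198,382).

```bash
python3 -c "
from h import *
print(world('side',(339.5,235.5),z=64))"; python3 -m jog '0 -.8 0 0 0 0; 0 -.9 0 0 0 0; .05 -.9 .1 0 0 0; .05 -.8 .3 0 0 0; .05 -.6 .5 0 0 0; 0 -.08 .6 0 0 0; 0 0 .5 0 0 0; 0 0 0 0 0 0' 0.6 20;python3 -m jog '0 0 0 0 0 0; 0 0 0 0 0 0'; python3 go.py 466.5 -190 20 97
```

```text
[ 466.93798713 -190.3832325    64.        ]
time_s: 13.13
eef_pos: [465.0, -187.2, 101.2]
orientation: [[-0.993, -0.121, -0.005], [-0.121, 0.993, 0.001], [0.005, 0.002, -1.0]]
wrist_force: [-0.9, 0.9, -0.4]
width: 52.6
gripper_force: 0.0
time_s: 13.3
eef_pos: [467.8, -187.8, 105.1]
orientation: [[-0.992, -0.123, 0.001], [-0.123, 0.992, 0.0], [-0.001, -0.0, -1.0]]
wrist_force: [0.3, 0.0, -0.0]
width: 52.6
gripper_force: 0.0
t 13.3 p [ 467.8 -187.8  105.1] yaw 97.0 w 52.6 F [ 0.3  0.  -0. ] gf 0.0
turn [-0.    0.01  0.01] shift [ 0.04 -0.05  2.13]
```

```bash
python3 -m jog '.04 -.05 .6 0 0 0; 0 0 .6 0 0 0; 0 0 .5 0 0 0; 0 0 .3 0 0 0; 0 0 .1 0 0 0; 0 0 0 0 0 0; 0 0 0 0 0 0'; python3 go.py 466.5 -190 20 97;  python3 -m jog '0 0 0 0 0 0; 0 0 0 0 0 0; 0 0 0 0 0 0; 0 0 0 0 0 0; 0 0 0 0 0 0; 0 0 0 0 0 0; 0 0 0 0 0 0; 0 0 0 0 0 0' 0.15 20
```

```text
time_s: 13.88
eef_pos: [466.6, -190.5, 21.0]
orientation: [[-0.993, -0.122, 0.001], [-0.122, 0.993, -0.0], [-0.001, -0.0, -1.0]]
wrist_force: [-0.0, 0.1, -0.1]
width: 52.5
gripper_force: 0.0
t 13.88 p [ 466.6 -190.5   21. ] yaw 97.0 w 52.5 F [-0.   0.1 -0.1] gf 0.0
turn [-0.    0.01  0.  ] shift [0.   0.01 0.02]
time_s: 14.55
eef_pos: [466.0, -190.3, 20.2]
orientation: [[-0.993, -0.122, 0.0], [-0.122, 0.993, 0.0], [-0.0, 0.0, -1.0]]
wrist_force: [-0.5, 0.9, 5.2]
width: 23.2
gripper_force: 20.0
```

```bash
python3 -m jog '0 0 -.2 0 0 0; 0 0 -.5 0 0 0; 0 0 -.8 0 0 0; 0 0 -.9 0 0 0; 0 0 -.9 0 0 0; 0 0 -.9 0 0 0; 0 0 -.4 0 0 0; 0 .3 0 0 0 0'; python3 go.py 484 395 200 97
```

```text
time_s: 15.22
eef_pos: [466.1, -181.3, 208.4]
orientation: [[-0.993, -0.119, 0.007], [-0.119, 0.993, -0.002], [-0.007, -0.003, -1.0]]
wrist_force: [0.6, 0.7, -2.7]
width: 23.1
gripper_force: 20.0
t 15.22 p [ 466.1 -181.3  208.4] yaw 96.8 w 23.1 F [ 0.6  0.7 -2.7] gf 20.0
turn [-0.03  0.07 -0.03] shift [-2.2  14.25  0.21]
```

```bash
python3 -m jog '-.15 .7 0 0 0 0; -.15 .9 0 0 0 0; -.15 .9 0 0 0 0; -.15 .9 0 0 0 0; -.15 .9 0 0 0 0; -.15 .9 0 0 0 0; -.15 .9 0 0 0 0; -.15 .9 0 0 0 0'; python3 -m jog '-.15 .9 0 0 0 0; -.15 .9 0 0 0 0; -.15 .9 0 0 0 0; -.15 .9 0 0 0 0; -.15 .9 0 0 0 0; -.15 .9 0 0 0 0; 0 0 0 0 0 0; 0 0 0 0 0 0'; python3 go.py 484 395 -10 97
```

```text
time_s: 15.88
eef_pos: [477.4, 106.8, 204.3]
orientation: [[-0.993, -0.121, 0.0], [-0.121, 0.993, 0.0], [-0.0, -0.0, -1.0]]
wrist_force: [1.1, -0.1, -1.2]
width: 23.0
gripper_force: 20.0
time_s: 16.55
eef_pos: [486.3, 326.0, 203.3]
orientation: [[-0.992, -0.126, -0.001], [-0.126, 0.992, -0.001], [0.001, -0.001, -1.0]]
wrist_force: [0.4, -1.0, -1.2]
width: 23.4
gripper_force: 20.0
t 16.55 p [486.3 326.  203.3] yaw 97.2 w 23.4 F [ 0.4 -1.  -1.2] gf 20.0
turn [-0.01 -0.01  0.04] shift [-0.15  1.72  5.33]
```

```bash
python3 -m jog '-.05 .7 0 0 0 0; -.05 .7 .3 0 0 0; -.05 .32 .8 0 0 0; 0 0 .9 0 0 0; 0 0 .9 0 0 0; 0 0 .9 0 0 0; 0 0 .6 0 0 0; 0 0 .4 0 0 0';python3 -m jog '0 0 .3 0 0 0; 0 0 .1 0 0 0; 0 0 0 0 0 0;0 0 0 0 0 0'; python3 go.py 484 395 -16 97
```

```text
time_s: 17.22
eef_pos: [484.0, 390.0, 9.2]
orientation: [[-0.993, -0.12, -0.002], [-0.12, 0.993, -0.004], [0.003, -0.004, -1.0]]
wrist_force: [-0.5, -0.2, -1.6]
width: 23.4
gripper_force: 20.0
time_s: 17.55
eef_pos: [485.6, 393.0, -3.0]
orientation: [[-0.993, -0.121, 0.001], [-0.121, 0.993, 0.001], [-0.001, 0.001, -1.0]]
wrist_force: [-0.7, 0.4, 0.8]
width: 23.4
gripper_force: 20.0
t 17.55 p [485.6 393.   -3. ] yaw 97.0 w 23.4 F [-0.7  0.4  0.8] gf 20.0
turn [ 0.01  0.01 -0.01] shift [0.03 0.05 0.32]
```

```bash
python3 -m jog '0 0 .1 0 0 0; 0 0 .1 0 0 0; 0 0 .04 0 0 0; 0 0 0 0 0 0; 0 0 0 0 0 0'|egrep 'eef|wrist'; for i in 1 2; do python3 -m jog '0 0 .04 0 0 0; 0 0 0 0 0 0; 0 0 0 0 0 0' | egrep 'eef|wrist'; done
```

```text
eef_pos: [484.8, 393.2, -13.6]
wrist_force: [-0.7, -0.1, -1.1]
eef_pos: [484.8, 393.2, -15.3]
wrist_force: [-0.6, -1.1, -0.9]
eef_pos: [485.0, 393.3, -15.8]
wrist_force: [-2.1, -2.3, 8.4]
```

```bash
python3 -m jog '0 0 -.01 0 0 0; 0 0 0 0 0 0; 0 0 0 0 0 0; 0 0 0 0 0 0; 0 0 0 0 0 0' 0.45 20; python3 -m jog '0 0 -.3 0 0 0; 0 0 -.7 0 0 0; 0 0 -.9 0 0 0; 0 0 -.9 0 0 0; 0 -.3 -.9 0 0 0; 0 -.9 -.9 0 0 0; 0 -.9 -.6 0 0 0; 0 -.9 0 0 0 0';  python3 go.py 466 -190 190 77.3
```

```text
time_s: 18.88
eef_pos: [484.8, 393.1, -16.6]
orientation: [[-0.993, -0.122, -0.0], [-0.122, 0.993, -0.0], [0.0, -0.0, -1.0]]
wrist_force: [0.2, -0.7, -0.1]
width: 39.7
gripper_force: 0.0
time_s: 19.55
eef_pos: [500.8, 282.4, 190.0]
orientation: [[-0.992, -0.123, 0.007], [-0.123, 0.992, 0.005], [-0.007, 0.005, -1.0]]
wrist_force: [1.2, -0.3, -0.2]
width: 39.6
gripper_force: 0.0
t 19.55 p [500.8 282.4 190. ] yaw 97.1 w 39.6 F [ 1.2 -0.3 -0.2] gf 0.0
turn [0.06 0.06 3.45] shift [ -1.75 -11.71   0.  ]
```

```bash
python3 -m jog '0 -.7 0 0 0 .86; 0 -.8 0 0 0 .86; 0 -.9 0 0 0 .86; -.1 -.9 0 0 0 .87; -.2 -.9 0 0 0 0; -.2 -.9 0 0 0 0; -.2 -.9 0 0 0 0; -.2 -.9 0 0 0 0' 0.85; python3 go.py 466.5 -190 100 77.3
python3 - <<'E'
from m import *
p,d=read_camera("top");q,d2=read_camera("side")
for c,im,rb in(("top",p,(350,180,390,240)),("side",q,(305,215,375,275))):
    h=cv2.cvtColor(im,cv2.COLOR_RGB2HSV).astype(int);a,b,e,f=rb;v,u=np.nonzero(white(h)[b:f,a:e])
    P=np.array([world(c,(i+a,j+b),z=40)[:2] for i,j in zip(u,v)]);x=P-P.mean(0);print(c,rect(P),P.mean(0),np.degrees(np.arctan2(*np.linalg.eigh(x.T@x)[1][::-1,1])))
f=lambda im,v,u:cv2.resize(im[v:v+70,u:u+100,::-1],None,fx=4,fy=4,interpolation=2)
cv2.imwrite("pics/c6.png",np.vstack([np.hstack([f(q,130,205),f(p,180,160)]),np.hstack([f(q,210,290),f(p,170,320)])]))
E
```

```text
time_s: 20.22
eef_pos: [499.4, 0.7, 185.1]
orientation: [[-0.975, 0.221, 0.001], [0.221, 0.975, 0.001], [-0.001, 0.001, -1.0]]
wrist_force: [1.3, 1.2, 0.6]
width: 74.7
gripper_force: 0.0
t 20.22 p [499.4   0.7 185.1] yaw 77.2 w 74.7 F [1.3 1.2 0.6] gf 0.0
turn [ 0.01  0.01 -0.01] shift [-0.24 -4.83  2.13]
top (array([ 461. , -186.4]), array([ 48.6, 115.4]), 71.1) [ 468.05311614 -189.4522605 ] 167.58634479360137
side (array([ 466.7, -189. ]), array([40.4, 99. ]), 77.9) [ 465.8781153  -190.03735998] 168.024151934831
```

View pics/c6.png

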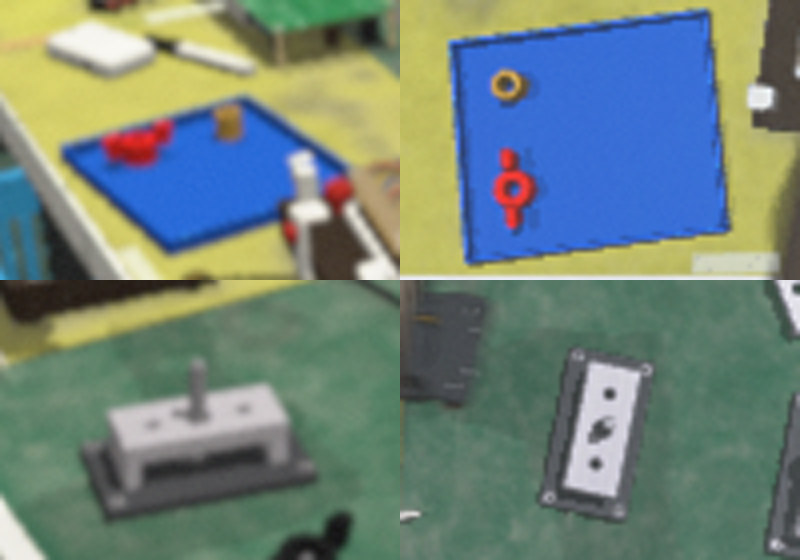

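The nut (513,188) and spacer (508,86) are upright and side by side in the tray. The bracket is bare on the stud at crop (600,430).

```bash
python3 -m jog '0 -.9 0 0 0 -.08; 0 -.9 0 0 0 0; -.05 -.9 0 0 0 0; -.05 -.9 .1 0 0 0; -.05 -.8 .3 0 0 0; -.05 -.4 .6 0 0 0; 0 0 .6 0 0 0; 0 0 .5 0 0 0';python3 -m jog '0 0 0 0 0 0; 0 0 0 0 0 0'; python3 go.py 466.5 -189.7 -9 77.8
```

```text
time_s: 20.98
eef_pos: [466.1, -187.7, 99.6]
orientation: [[-0.976, 0.216, 0.001], [0.216, 0.976, 0.0], [-0.001, 0.0, -1.0]]
wrist_force: [0.3, 0.8, 0.2]
width: 74.7
gripper_force: 0.0
time_s: 21.15
eef_pos: [466.0, -186.4, 100.1]
orientation: [[-0.977, 0.213, -0.002], [0.213, 0.977, 0.0], [0.002, 0.0, -1.0]]
wrist_force: [-0.2, 0.1, 0.4]
width: 74.9
gripper_force: 0.0
t 21.15 p [ 466.  -186.4  100.1] yaw 77.7 w 74.9 F [-0.2  0.1  0.4] gf 0.0
turn [ 0.   -0.02 -0.02] shift [-0.03 -0.08  2.73]
```

```bash
python3 -m jog '-.03 -.08 .7 0 0 0; 0 0 .7 0 0 0; 0 0 .6 0 0 0; 0 0 .4 0 0 0; 0 0 .2 0 0 0; 0 0 .13 0 0 0; 0 0 0 0 0 0; 0 0 0 0 0 0'; python3 go.py 466.5 -189.7 -9 77.8;  python3 -m jog '0 0 0 0 0 0; 0 0 0 0 0 0; 0 0 0 0 0 0; 0 0 0 0 0 0; 0 0 0 0 0 0; 0 0 0 0 0 0; 0 0 0 0 0 0; 0 0 0 0 0 0' 0.35 30
```

```text
time_s: 21.82
eef_pos: [467.8, -190.3, -8.0]
orientation: [[-0.977, 0.213, 0.002], [0.213, 0.977, -0.0], [-0.002, 0.0, -1.0]]
wrist_force: [0.4, -0.3, 1.4]
width: 75.0
gripper_force: 0.0
t 21.82 p [ 467.8 -190.3   -8. ] yaw 77.7 w 75.0 F [ 0.4 -0.3  1.4] gf 0.0
turn [ 0.    0.02 -0.02] shift [0.04 0.01 0.03]
time_s: 22.48
eef_pos: [467.0, -190.1, -9.0]
orientation: [[-0.977, 0.213, 0.0], [0.213, 0.977, 0.0], [-0.0, 0.0, -1.0]]
wrist_force: [-0.2, 1.6, 4.0]
width: 39.9
gripper_force: 30.0
```

```bash
python3 -m jog '0 0 -.2 0 0 0; 0 0 -.5 0 0 0; 0 0 -.8 0 0 0; 0 0 -.9 0 0 0; 0 0 -.9 0 0 0; 0 0 -.9 0 0 0; 0 0 -.9 0 0 0; 0 0 -.3 0 0 0';python3 -m jog '0 .3 0 0 0 -.84; 0 .5 0 0 0 -.84; 0 .7 0 0 0 -.84; 0 .9 0 0 0 -.84; 0 .9 0 0 0 0; 0 .9 0 0 0 0; 0 .9 0 0 0 0; 0 .9 0 0 0 0'; python3 go.py 448 319 190 97
```

```text
time_s: 23.15
eef_pos: [468.2, -191.6, 211.9]
orientation: [[-0.977, 0.214, 0.006], [0.214, 0.977, -0.001], [-0.006, 0.0, -1.0]]
wrist_force: [0.3, -0.5, -1.1]
width: 39.8
gripper_force: 30.0
time_s: 23.82
eef_pos: [453.7, 49.4, 207.3]
orientation: [[-0.993, -0.12, 0.0], [-0.12, 0.993, 0.0], [-0.0, -0.0, -1.0]]
wrist_force: [-0.0, 0.8, -1.7]
width: 39.4
gripper_force: 30.0
t 23.82 p [453.7  49.4 207.3] yaw 96.9 w 39.4 F [-0.   0.8 -1.7] gf 30.0
turn [-0.    0.   -0.02] shift [-0.68  6.71  0.43]
```

```bash
python3 -m jog '-.1 .9 0 0 0 0; -.1 .9 0 0 0 0; -.1 .9 0 0 0 0; -.1 .9 0 0 0 0; -.1 .9 0 0 0 0; -.1 .8 0 0 0 0; -.05 .5 .1 0 0 0; 0 0 .3 0 0 0';python3 -m jog '0 0 .8 0 0 0; 0 0 .9 0 0 0; 0 0 .9 0 0 0; 0 0 .5 0 0 0; 0 0 0 0 0 0; 0 0 0 0 0 0; 0 0 0 0 0 0'; python3 go.py 448 319 -15 97
```

```text
time_s: 24.48
eef_pos: [451.9, 287.3, 191.8]
orientation: [[-0.992, -0.127, 0.002], [-0.127, 0.992, 0.003], [-0.002, 0.002, -1.0]]
wrist_force: [0.5, -0.1, -0.7]
width: 39.7
gripper_force: 30.0
time_s: 25.07
eef_pos: [453.3, 281.9, 68.4]
orientation: [[-0.993, -0.12, 0.001], [-0.12, 0.993, 0.001], [-0.002, 0.001, -1.0]]
wrist_force: [0.3, -0.2, -1.2]
width: 39.6
gripper_force: 30.0
t 25.07 p [453.3 281.9  68.4] yaw 96.9 w 39.6 F [ 0.3 -0.2 -1.2] gf 30.0
turn [ 0.01  0.02 -0.01] shift [0.02 0.94 2.08]
```

```bash
python3 -m jog '0 .45 0 0 0 0; .02 .49 .2 0 0 0; 0 0 .6 0 0 0; 0 0 .6 0 0 0; 0 0 .3 0 0 0; 0 0 .2 0 0 0; 0 0 0 0 0 0; 0 0 0 0 0 0'; for i in 1 2; do python3 -m jog '0 0 .06 0 0 0; 0 0 0 0 0 0; 0 0 0 0 0 0' | egrep 'eef|wrist'; done
```

```text
time_s: 25.73
eef_pos: [447.7, 319.0, -8.1]
orientation: [[-0.993, -0.12, 0.001], [-0.12, 0.993, 0.001], [-0.001, 0.0, -1.0]]
wrist_force: [0.4, 0.1, -1.2]
width: 39.9
gripper_force: 30.0
eef_pos: [447.4, 319.2, -10.8]
wrist_force: [-0.7, 0.1, -1.5]
eef_pos: [446.9, 318.9, -13.9]
wrist_force: [-0.5, -0.4, -1.6]
```

```bash
for i in 1 2; do python3 -m jog '0 0 .03 0 0 0; 0 0 0 0 0 0; 0 0 0 0 0 0' | egrep 'eef|wrist'; done
```

```text
eef_pos: [447.1, 319.0, -14.9]
wrist_force: [-0.3, -0.5, 1.5]
eef_pos: [447.1, 319.0, -15.0]
wrist_force: [-4.2, -3.2, 16.1]
```

Contact with the tray floor. Release, retreat and check.

```bash
python3 -m jog '0 0 -.02 0 0 0; 0 0 0 0 0 0; 0 0 0 0 0 0; 0 0 0 0 0 0; 0 0 0 0 0 0' 0.62 20; python3 -m jog '0 0 -.3 0 0 0; 0 0 -.7 0 0 0; 0 0 -.9 0 0 0; 0 0 -.9 0 0 0; 0 0 -.9 0 0 0; 0 -.3 -.9 0 0 0; 0 -.9 -.4 0 0 0; 0 -.9 0 0 0 0'; python3 -m jog '0 -.9 0 0 0 0; 0 -.9 0 0 0 0; 0 -.9 0 0 0 0; 0 -.9 0 0 0 0; 0 -.9 0 0 0 0; 0 0 0 0 0 0'
python3 - <<'E'
from m import *
p,d=read_camera("top");q,d2=read_camera("side")
f=lambda im,v,u:cv2.resize(im[v:v+70,u:u+100,::-1],None,fx=4,fy=4,interpolation=2)
cv2.imwrite("pics/c7.png",np.vstack([np.hstack([f(q,130,205),f(p,180,160)]),np.hstack([f(q,210,290),f(p,170,320)])]))
E
```

```text
time_s: 27.15
eef_pos: [446.9, 318.9, -15.8]
orientation: [[-0.993, -0.121, -0.0], [-0.121, 0.993, -0.0], [0.0, -0.0, -1.0]]
wrist_force: [0.0, -0.5, 0.6]
width: 54.4
gripper_force: 0.0
time_s: 27.82
eef_pos: [459.0, 236.8, 189.4]
orientation: [[-0.992, -0.124, 0.006], [-0.124, 0.992, 0.005], [-0.007, 0.004, -1.0]]
wrist_force: [0.3, -1.5, -0.7]
width: 54.5
gripper_force: 0.0
time_s: 28.32
eef_pos: [479.3, 49.3, 185.7]
orientation: [[-0.994, -0.112, 0.002], [-0.112, 0.994, -0.001], [-0.001, -0.002, -1.0]]
wrist_force: [0.7, 0.4, 1.1]
width: 54.2
gripper_force: 0.0
```

View pics/c7.png

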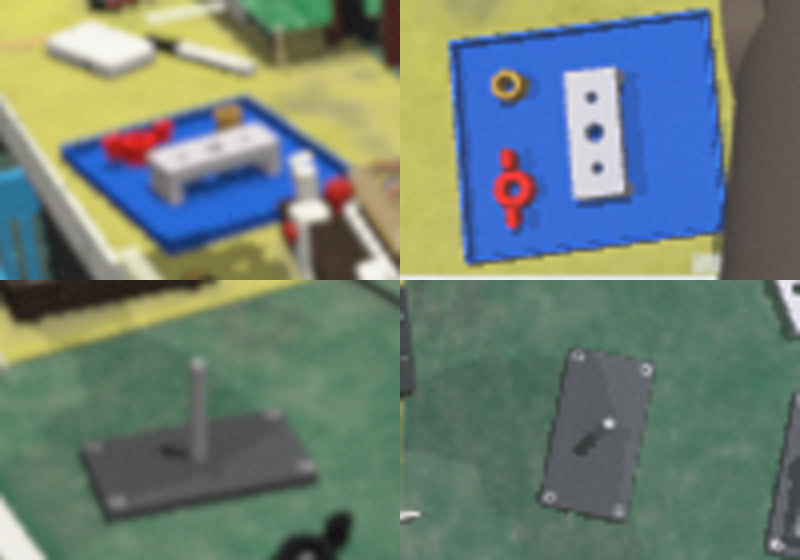

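All three parts stand upright and apart in the tray: nut (513,188), spacer (508,86), bracket (595,132). The base plate holds only the bare stud.

```bash
python3 -c "
from cell import order
print(order.job_done())"
```

```text
the job is handed in; nothing more can be done
None
```

The job is handed in at about 28 s: the red wing nut, spacer and bracket were taken off in that order and now stand upright, side by side on the blue tray's floor; the first close on the nut missed because the fingers end about 24 mm above the reported TCP, and I corrected for that from then on.

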